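# Pair the resin tubs with their hardeners

## Robot

A 6-joint arm with a two-finger parallel gripper is mounted at the origin on the work surface. World frame = base frame: x ahead of the robot, y to its left, z up, the work surface at z = 0. Lengths are in m, angles in rad, forces in N, time in s.
With the tool pointing down it reaches from about 0.35 to 0.875 m from the base axis. Payload 4.2 kg.
Tool frame: the origin (TCP) lies midway between the tips of the shut fingers; the grasp point (between the pads) lies 19 mm behind it (r.grip_depth is the distance from the TCP to the grasp point, in m); z points along the fingers, y is the line along which they close (so a half turn about z gives the same grasp; the last joint's range is limited). The gripper opens to 85 mm and grips with 20 to 120 N. Pads are 22 mm wide; open, the fingers measure 114 mm over their backs; the gripper's body (76 mm by 85 mm) begins 54 mm behind the grasp point. The pads swing forward as they close: fully open they stand 13 mm farther back than shut.
Start: joints at [-0.89, 0.385, 0.008, 0, -1.194, -0.259], TCP at [0.256, -0.57, 0.231] pointing down, gripper open.
Joint ranges: [-3.14, 3.14], [-1.21, 2.06], [-1.07, 1.41], [-3.16, 2.05], [-2.99, -0.16], [-3.1, 3.1]. Speed limits (rad/s): [2.79, 2.79, 3.14, 3.14, 3.14, 3.14].

## Interface

Orientations are given as a rotation vector (axis times angle).
In Python, from workcell import get_obs, snapshot, order, search_frame, pinpoint, r gives the robot as it stands.
- The arm moves only by the tool servo_tool, never from a script. Its arguments are lists of equal length, an entry for each row: "fingers": the opening, from 0 (shut) to 1 (fully open); "xyz": the shift along the tool's x, y, z in m, a list of three; "yaw": the turn about the tool's z in rad. A call has 1 to 8 rows; each row is the pose to reach, as a shift and turn from the pose commanded when the call began, along the tool's axes at that moment; what a row does not reach only later rows make up. A row lasts 1/10 s, in which the tool goes at most 50 mm and 8.59 degrees, less where a joint would pass 70% of its speed; a pose out of reach is approached as far as the arm can. A call with a gripper value outside its range is refused whole. The fingers move at their own pace and stop on an object; "squeeze" is the grip in N (left out, the last holds). Time passes only in rows, so rows that repeat a pose let the fingers close. It gives the time, the measured TCP pose, the force, the opening and the grip force at its end, in the units of the state.
- get_obs(): the state, without advancing time (a new reading comes with each control period).
- snapshot(name): name is "scene" or "top" or "wrist"; returns a dict with "pixels" (384x512x3 uint8, red, green, blue), "depth" (384x512 float32, m along the optical axis (not along the pixel's ray), 0 where there is no reading), "vfov" (degrees; the focal length in pixels is half the picture's height over the tangent of half this angle, whatever the lens; pixels are square), "cx", "cy" (the principal point, pixels), "origin" and "attitude" of the camera in the world; the wrist camera has in their place "mount" (4x4, takes a point from camera to tool coordinates, whose origin is the TCP and whose axes are the flange's). Camera axes: x right, y down, z forward; pixel columns grow to the right and rows downward; lengths in m; the calibration is good to about 2 mm. A picture is of the moment at which its call begins: read the wrist's pose just before it.
- order.hand_in(): hands the job in; it is judged then, once.
Trained networks look in the newest picture that a camera, given by its name, has taken for a name from the list of things; names that differ only in an ending like _2 or _b are one class to them, and where a whole thing is asked for, a point or a joint stands for the part that bears it (a point fixed in the world has none). Each returns a list of dicts, best first, with "score" (0 to 1); they miss things now and then, are a little off and sometimes report something else, mostly with a low value. They report only what shows in the picture. A call takes as long as a camera call.
- search_frame(camera, name): "pixel" ([column, row] in pixels, amid what is visible of it).
- pinpoint(camera, name): "pixel" ([column, row] in pixels: a listed point, or the origin of a listed thing).
The state is a dict: "clock": time; "joints": joint angles; "joint_vel": joint speeds; "tau": joint torques, N m; "tcp_pos": TCP position; "orientation": TCP orientation; "force": force on the tool from outside, world axes, zero at the start; "moment": the same for the moment, N m; "opening": finger opening in m; "grip_force": force on a finger pad.
Only numpy, scipy, OpenCV 4.12 (cv2) and the standard library are available. Lean on these libraries where they do the work, as an engineer would, in place of code of your own. Each camera call takes 0.05 s, during which the arm holds its last target. There are 200 camera calls.

## Task

Pair up the adhesive kits: slide the orange and the green resin tub across the bench, each fully home against the back of the blue dock that holds the hardener bottle of its own colour. A closed utility knife was left lying in one of the docks; put it in the cardboard tray. Do not lift or tip the tubs, and leave the bottles, the grey tub and the other things on the bench where they are.

Things in the scene. Friction and masses are not known exactly. Their poses are not given: they have to be found in the camera images.
- tub_orange: Closed, full resin tub, an upright cylinder 106 mm in diameter and 62 mm high (too wide for the gripper), about 0.45 kg, white with an orange lid and an orange band; stands loose on the bench. Origin: centre of its underside, z up.
- tub_green: The same kind of tub (106 mm diameter, 62 mm high) with a green lid and band. Origin: centre of its underside, z up.
- bottle_orange: White hardener bottle with orange cap and band, 44 mm diameter, 72 mm high, standing loose in the rear pocket of one of the two docks (either one). Origin: centre of its underside, z up.
- bottle_green: White hardener bottle with green cap and band, 44 mm diameter, 72 mm high, in the rear pocket of the other dock. Origin: centre of its underside, z up.
- dock_left: Blue fixed dock on the robot's left (+y), 40 mm high, no floor: U-shaped bay 120 mm wide, 14 mm walls, open to its -x (about towards mid-bench). Origin on the bench where the centre of a home tub stands; back wall inner face 54 mm from it to +x, side walls reach 50 mm to -x, then flared lips to 75 mm (140 mm gap). Outside: 148 mm wide, 171 mm over the lips, ends 124 mm to +x, bottle pocket behind.
- dock_right: The same blue dock on the robot's right (-y), same frame and sizes, its open side also about towards the middle of the bench.
- knife: Closed utility knife, red with a black grip, lying flat, 95 mm long (its x) by 22 mm wide (its y) by 20 mm high; it lies in the bay of one of the docks (the other bay has only a flat yellow tape mark on the bench, harmless). Origin: centre of its underside. Weighs about 90 g.
- tray: Open cardboard tray fixed to the bench, outside 135 mm (its x) by 115 mm (its y) by 35 mm high, 4 mm walls, 4 to 5 mm floor; on the left or right near side of the bench. Origin: centre of its underside, z up.
- standoff: Bystander: upright aluminium standoff, 18 mm diameter, 60 mm high, loose, standing between the two tubs' lanes. Origin: centre of its underside, z up.
- tub_grey: Bystander: a tub like the others (106 mm diameter, 62 mm high) with grey lid and band and no matching bottle, at the far side. Origin: centre of its underside, z up.
- cup: Bystander: clear open mixing cup, 86 mm rim diameter, 75 mm high, far left. Origin: centre of its underside, z up.
- tape: Bystander: roll of masking tape lying flat, 60 mm outside diameter, 24 mm high, far left. Origin: centre of its underside, z up.
- driver: Bystander: red screwdriver, 170 mm long along its x, lying far right. Origin: about its middle, on the underside.
- scale: Bystander: grey bench scale fixed to the bench, 120 by 100 by 32 mm high, on the near side across from the tray. Origin: centre of its underside, z up.
- dock_left_bay (a point): Point on the bench in the left dock's bay where the centre of a fully home tub stands; axes as the dock's (x towards the pocket).
- dock_left_pocket (a point): Point on the bench at the centre of the left dock's bottle pocket, 89 mm behind the bay point.
- dock_right_bay (a point): Point on the bench in the right dock's bay where the centre of a fully home tub stands; axes as the dock's (x towards the pocket).
- dock_right_pocket (a point): Point on the bench at the centre of the right dock's bottle pocket, 89 mm behind the bay point.

How it is judged:
By the outcome, as a careful person would: the job done as asked, in the order asked, and still so for the second after the job is handed in, with the robot touching nothing.
It also fails if it takes over 72 s, if anything falls off the work surface, if the arm or the gripper's body presses on something with over 40 N, if the wrist force passes 120 N, or if a joint passes its speed limit or range.

## Working session

There is one attempt and no reset: what is moved stays moved. The work goes in short steps, Python scripts to look and compute and a tool call to move; the robot and the scene stay as the last step left them, time stands still between calls to the robot, and variables do not carry over. Pictures are saved under pics/ and viewed, at most 10 in all, crops included, and the job is handed in when it is done.

Besides the shell and the picture viewer there is one more tool, called after "Call:" as name([rows], argument=value, ...), one row to a line, values as JSON. servo_tool: Moves the arm, as the interface text tells. Its arguments: {"type":"object","properties":{"fingers":{"type":"array"},"xyz":{"type":"array"},"yaw":{"type":"array"},"squeeze":{"type":"number"}},"required":["fingers","xyz","yaw"]}

```bash
mkdir -p pics; cat > h.py <<'E'
import numpy as np, cv2
from scipy.spatial.transform import Rotation as R
from workcell import get_obs, snapshot, order, search_frame, pinpoint, r
def cam(s):
    A=np.array(s["attitude"],float)
    if A.shape==(3,3): M=A
    elif A.size==4: M=R.from_quat(A).as_matrix()
    else: M=R.from_rotvec(A).as_matrix()
    return M,np.array(s["origin"])
def K(s):
    f=s["pixels"].shape[0]/2/np.tan(np.radians(s["vfov"])/2); return f,s["cx"],s["cy"]
def onplane(s,px,z):
    M,o=cam(s); f,cx,cy=K(s)
    d=M@np.array([(px[0]-cx)/f,(px[1]-cy)/f,1]); return o+d*(z-o[2])/d[2]
def cloud(s):
    M,o=cam(s); f,cx,cy=K(s); D=s["depth"]; v,u=np.mgrid[:D.shape[0],:D.shape[1]]
    return np.stack([(u-cx)/f*D,(v-cy)/f*D,D],-1)@M.T+o
def save(s,n): cv2.imwrite(f"pics/{n}.png",s["pixels"][...,::-1])
E
python3 - <<'E'
from h import *
names="tub_orange tub_green bottle_orange bottle_green dock_left dock_right knife tray standoff tub_grey cup tape driver scale dock_left_bay dock_left_pocket dock_right_bay dock_right_pocket".split()
for c in("top","scene"):
    s=snapshot(c); save(s,c); print(c,s["attitude"],s["origin"],s["vfov"],s["cx"],s["cy"])
    for n in names:
        for p in pinpoint(c,n)[:2]:
            print(n,round(p["score"],2),np.round(p["pixel"]),np.round(onplane(s,p["pixel"],0)[:2],3))
print(get_obs())
E
```

```text
top [-2.17498638  2.18774918 -0.10593693] [0.52390227 0.00546653 1.05545454] 56.13383805894052 250.68710416668924 191.48555021203532
tub_orange 0.74 [271. 187.] [ 0.629 -0.065]
tub_green 0.59 [241. 252.] [0.441 0.024]
bottle_orange 0.63 [ 98. 206.] [0.575 0.44 ]
bottle_orange 0.56 [352. 271.] [ 0.385 -0.297]
bottle_green 0.61 [403. 199.] [ 0.591 -0.454]
bottle_green 0.41 [138. 268.] [0.397 0.322]
dock_left 0.67 [139. 269.] [0.393 0.317]
dock_right 0.27 [134. 200.] [0.593 0.337]
knife 0.74 [133. 200.] [0.592 0.34 ]
tray 0.6 [354. 273.] [ 0.378 -0.302]
standoff 0.38 [267. 214.] [ 0.549 -0.052]
tub_grey 0.85 [244. 130.] [0.8   0.015]
cup 0.9 [182. 137.] [0.78  0.198]
driver 0.6 [320. 136.] [ 0.782 -0.212]
driver 0.38 [266. 215.] [ 0.548 -0.049]
scale 0.62 [137. 271.] [0.389 0.323]
dock_left_pocket 0.95 [100. 210.] [0.564 0.436]
dock_right_bay 0.22 [404. 197.] [ 0.597 -0.459]
dock_right_pocket 0.84 [408. 197.] [ 0.596 -0.469]
scene [-1.09697405 -2.19879879  1.19016585] [1.55693975 0.76872539 0.86251328] 42.6288752683962 258.8393310800137 190.75996834869213
tub_orange 0.92 [229. 200.] [ 0
[... 1001 characters left out ...]
26. 145.] [ 0.357 -0.315]
{'clock': 1.9, 'joints': array([-8.90428185e-01,  3.84692513e-01,  7.89281428e-03,  3.51526201e-05,
       -1.19400707e+00, -2.58621315e-01]), 'joint_vel': array([-0.00030705,  0.00237023,  0.00035222, -0.00066953,  0.00070825,
       -0.00013044]), 'tau': array([ 1.09458297e-04, -3.92079520e+01,  1.88615781e+01,  4.19052556e+00,
       -3.12006305e-04, -1.05304770e-05]), 'tcp_pos': array([ 0.25586347, -0.57020312,  0.23131901]), 'orientation': array([ 6.57592245e-01, -3.07196420e+00,  8.60838538e-06]), 'force': array([-0.24081911,  0.44604791, -0.352605  ]), 'moment': array([-0.01907056,  0.030818  ,  0.02959711]), 'grip_force': 0.0, 'opening': 0.08523894396678705}
```

View pics/top.png

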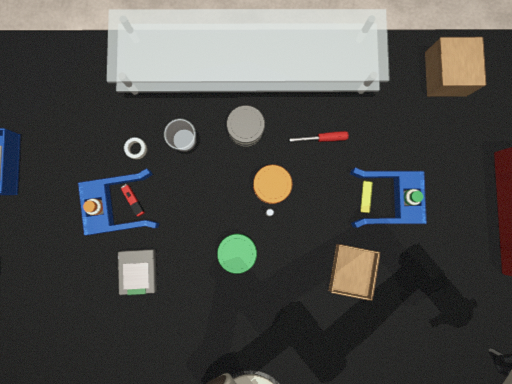

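View pics/scene.png

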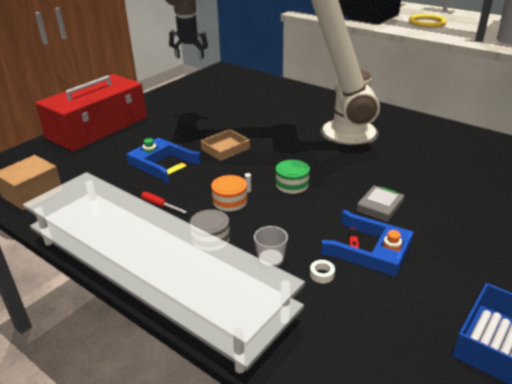

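The top view shows the orange bottle in the left dock (92,206) with the knife at (131,200), and the green bottle in the right dock (415,197). The orange tub is at (272,184), the green tub at (237,253), the standoff at (270,212), and the tray on the right at (355,271). The scene view agrees. It also shows a clear raised shelf on the far side, to be kept clear of.

```bash
cat > m.py <<'E'
from h import *
def circ(s,P,c,z0,z1,rad=.08):
    m=(P[...,2]>z0)&(P[...,2]<z1)&(np.hypot(P[...,0]-c[0],P[...,1]-c[1])<rad)
    q=P[m][:,:2].astype(np.float32)
    if len(q)<5: return None
    (x,y),rr=cv2.minEnclosingCircle(q); return np.round([x,y,rr,*np.median(q,0),np.median(P[m][:,2])],4),len(q)
E
python3 - <<'E'
from m import *
s=snapshot("top");P=cloud(s);H=cv2.cvtColor(s["pixels"],cv2.COLOR_RGB2HSV)
print("bench z",np.median(P[300:340,60:120,2]))
for n,c in dict(orange=(.629,-.065),green=(.44,.024),grey=(.8,.015)).items(): print(n,circ(s,P,c,.055,.07))
print("standoff",circ(s,P,(.55,-.055),.052,.07,.025))
for n,c in dict(bo=(.57,.435),bg=(.59,-.47)).items(): print(n,circ(s,P,c,.062,.085,.04))
# docks: fit template by maximising overlap
def poly(p):
    W=74;L=[(124,W),(-50,W),(-75,85.5),(-75,70),(-50,60),(54,60),(54,-60),(-50,-60),(-75,-70),(-75,-85.5),(-50,-W),(124,-W)]
    c,k=np.cos(p[2]),np.sin(p[2]);return np.array(L)/1000@np.array([[c,k],[-k,c]])+p[:2]
from scipy.optimize import minimize
for n,p0 in dict(L=(.575,.348,1.62),Rr=(.592,-.37,-1.57)).items():
    m=(H[...,0]>100)&(H[...,0]<125)&(H[...,1]>120)&(abs(P[...,2]-.04)<.006)&(np.hypot(P[...,0]-p0[0],P[...,1]-p0[1])<.17)
    q=P[m][:,:2]
    def im(p): 
        I=np.zeros((400,400),np.uint8);cv2.fillPoly(I,[np.round((poly(p)-p0[:2]+.2)*1000*16).astype(np.int32)],255,shift=4)
        pc=p[:2]+.089*np.array([np.cos(p[2]),np.sin(p[2])]);cv2.circle(I,tuple(int(v) for v in (pc-p0[:2]+.2)*1000),24,0,-1)
        return I
    def cost(p):
        I=cv2.GaussianBlur(im(p),(0,0),3).astype(float)/255
        k=((q-p0[:2]+.2)*1000).astype(int)
        return -I[k[:,1],k[:,0]].sum()/len(q)+.5*I.sum()/1.6e4
    b=min((minimize(cost,(p0[0]+a,p0[1]+d,p0[2]+t),method="Nelder-Mead",options=dict(initial_simplex=np.array([(p0[0]+a,p0[1]+d,p0[2]+t)]*4)+np.vstack([np.zeros(3),np.diag([.01,.01,.06])]))) for a in(0,.006) for d in (-.005,.005) for t in(-.06,.06)),key=lambda o:o.fun)
    print("dock",n,len(q),np.round(b.x,4),b.fun)
    print(" minAreaRect",cv2.minAreaRect(q.astype(np.float32)))
m=((H[...,0]<8)|(H[...,0]>172))&(H[...,1]>120)&(H[...,2]>60)&(np.hypot(P[...,0]-.59,P[...,1]-.34)<.08)&(P[...,2]<.03)
print("knife red",cv2.minAreaRect(P[m][:,:2].astype(np.float32)),np.median(P[m][:,2]))
d=(np.hypot(P[...,0]-.59,P[...,1]-.34)<.06)&(P[...,2]>.012)&(P[...,2]<.028)&~((H[...,0]>100)&(H[...,0]<125)&(H[...,1]>120))
print("knife depth",cv2.minAreaRect(P[d][:,:2].astype(np.float32)),d.sum())
t=(np.hypot(P[...,0]-.38,P[...,1]+.305)<.12)&(P[...,2]>.025)&(P[...,2]<.045)
print("tray",cv2.minAreaRect(P[t][:,:2].astype(np.float32)))
cv2.imwrite("pics/lc.png",cv2.resize(s["pixels"][150:310,70:170,::-1],None,fx=5,fy=5)[:600])
E
```

```text
bench z 0.0017876451726711595
orange (array([ 0.6178, -0.0623,  0.0682,  0.6313, -0.0634,  0.0639]), 1157)
green (array([0.4418, 0.0358, 0.0531, 0.4425, 0.0365, 0.0639]), 1188)
grey (array([0.8023, 0.0098, 0.0531, 0.8013, 0.0103, 0.0641]), 1087)
standoff (array([ 0.5524, -0.0559,  0.0081,  0.5538, -0.0548,  0.0621]), 32)
bo (array([0.574 , 0.4365, 0.0166, 0.5727, 0.4342, 0.0734]), 120)
bg (array([ 0.5951, -0.4614,  0.0164,  0.595 , -0.4586,  0.0726]), 119)
dock L 1512 [0.585  0.348  1.7211] -0.5032090148096273
 minAreaRect ((0.581730842590332, 0.37325960397720337), (0.16638103127479553, 0.20202016830444336), 9.016013145446777)
dock Rr 1509 [ 0.5942 -0.3723 -1.5671] -0.4970021403442093
 minAreaRect ((0.5949334502220154, -0.39719611406326294), (0.20092053711414337, 0.16843847930431366), 89.95903778076172)
knife red ((0.5894178748130798, 0.3395316004753113), (0.09452831000089645, 0.028310783207416534), 30.60061264038086) 0.02070371359366774
knife depth ((0.5930393934249878, 0.337888240814209), (0.09850142896175385, 0.02271474525332451), 31.327735900878906) 278
tray ((0.38560372591018677, -0.2950074374675751), (0.11603307723999023, 0.1352754831314087), 78.86123657226562)
```

View pics/lc.png

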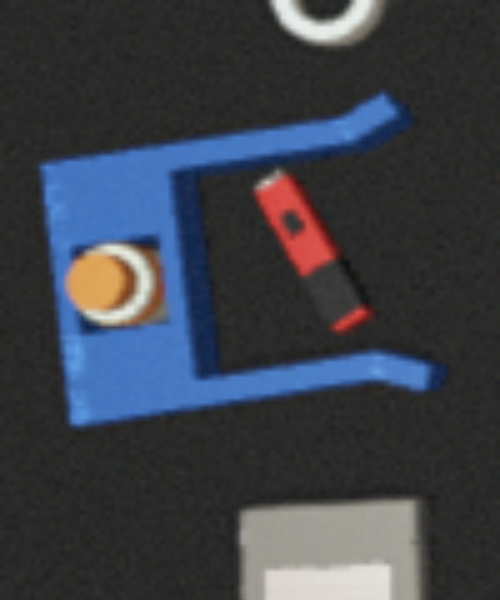

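Call:
servo_tool([
  [-0.017,0.017,0],
  [-0.051,0.052,0],
  [-0.085,0.087,0],
  [-0.119,0.121,0],
  [-0.153,0.156,0],
  [-0.187,0.191,0],
  [-0.221,0.225,0],
  [-0.255,0.26,0],
], fingers=[0.6,0.6,0.6,0.6,0.6,0.6,0.6,0.6], yaw=[0,0,0,0,0,0,0,0])

```text
clock: 2.75
tcp_pos: [0.3825, -0.2268, 0.2318]
orientation: [-0.657, 3.071, -0.001]
force: [1.1, 0.3, -0.7]
opening: 0.0514
grip_force: 0.0
```

Call:
servo_tool([
  [-0.034,0.035,0],
  [-0.068,0.07,0],
  [-0.102,0.104,0.01],
  [-0.136,0.139,0.02],
  [-0.17,0.173,0.03],
  [-0.204,0.208,0.04],
  [-0.238,0.243,0.05],
  [-0.272,0.277,0.06],
], fingers=[0.6,0.6,0.6,0.6,0.6,0.6,0.6,0.6], yaw=[0,0,0,-0.03,-0.06,-0.09,-0.12,-0.12])

```text
clock: 3.55
tcp_pos: [0.5173, 0.1377, 0.1713]
orientation: [-0.842, 3.026, 0.0]
force: [0.7, -0.6, -0.5]
opening: 0.0511
grip_force: 0.0
```

```bash
cat > go.py <<'E'
import sys; from h import *
# usage: go.py x y z [angle_deg of tool x | -]  -> shift/yaw in tool axes
o=get_obs(); M=R.from_rotvec(o["orientation"]).as_matrix(); a=np.degrees(np.arctan2(M[1,0],M[0,0]))
print("clock",round(o["clock"],2),"tcp",np.round(o["tcp_pos"],4),"xang",round(a,2),"tilt",round(np.degrees(np.arccos(-M[2,2])),2),"j6",round(o["joints"][5],2),"F",np.round(o["force"],1),"open",round(o["opening"],4))
v=sys.argv[1:]
for i in range(0,len(v),4):
    t=np.array(v[i:i+3],float); sh=M.T@(t-o["tcp_pos"]); yw=0 if v[i+3]=="-" else -((float(v[i+3])-a+180)%360-180)
    print("shift",np.round(sh,4),"len",round(np.linalg.norm(sh),3),"yaw",round(np.radians(yw),4))
E
python3 go.py .592 .3385 .12 -149 .592 .3385 .005 -149
```

```text
clock 3.55 tcp [0.5173 0.1377 0.1713] xang -148.88 tilt 0.05 j6 -1.59 F [ 0.7 -0.6 -0.5] open 0.0511
shift [-0.1677  0.1333  0.0514] len 0.22 yaw 0.002
shift [-0.1676  0.1333  0.1664] len 0.271 yaw 0.002
```

Verify with the wrist camera before descending.

Call:
servo_tool([
  [-0.03,0.024,0.01],
  [-0.06,0.048,0.02],
  [-0.09,0.072,0.03],
  [-0.12,0.096,0.04],
  [-0.15,0.119,0.05],
  [-0.163,0.13,0.0514],
  [-0.1677,0.1333,0.0514],
  [-0.1677,0.1333,0.0514],
], fingers=[0.6,0.6,0.6,0.6,0.6,0.6,0.6,0.6], yaw=[0,0,0,0,0,0,0,0])

```text
clock: 4.35
tcp_pos: [0.5918, 0.3365, 0.1196]
orientation: [0.841, -3.027, 0.0]
force: [0.5, -0.4, 0.3]
opening: 0.0512
grip_force: 0.0
```

```bash
cat > w.py <<'E'
from m import *
def wrist():
    o=get_obs(); s=snapshot("wrist"); T=np.eye(4);T[:3,:3]=R.from_rotvec(o["orientation"]).as_matrix();T[:3,3]=o["tcp_pos"]
    C=T@np.array(s["mount"]); s["attitude"]=C[:3,:3]; s["origin"]=C[:3,3]; return s
E
python3 - <<'E'
from w import *
s=wrist();save(s,"w1");P=cloud(s);H=cv2.cvtColor(s["pixels"],cv2.COLOR_RGB2HSV)
for p in pinpoint("wrist","knife")[:2]: print(p,onplane(s,p["pixel"],0))
d=(np.hypot(P[...,0]-.592,P[...,1]-.339)<.056)&(P[...,2]>.012)&(P[...,2]<.028)&~((H[...,0]>100)&(H[...,0]<125)&(H[...,1]>120))
print("knife depth",cv2.minAreaRect(P[d][:,:2].astype(np.float32)),d.sum(),np.median(P[d][:,2]))
E
python3 go.py .592 .3385 .005 -149
```

```text
{'pixel': [253.6, 186.8], 'score': 0.57} [0.58858562 0.33293186 0.        ]
knife depth ((0.5902218818664551, 0.3351156711578369), (0.09695622324943542, 0.022104188799858093), 30.589385986328125) 2631 0.01987730673468513
clock 4.45 tcp [0.5916 0.3353 0.1203] xang -148.99 tilt 0.01 j6 -1.78 F [-0.2  0.3 -0.9] open 0.051
shift [-0.002   0.0025  0.1153] len 0.115 yaw 0.0001
```

View pics/w1.png

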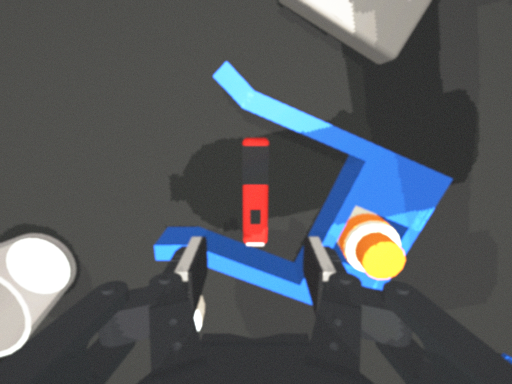

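The wrist view shows the knife at (256,190), aligned with the fingers and centred between them at (190..320). Descending to grip it.

Call:
servo_tool([
  [0.001,0,0.02],
  [0.001,0,0.045],
  [0.001,0,0.07],
  [0.001,0,0.09],
  [0.001,0,0.104],
  [0.001,0,0.112],
  [0.001,0,0.115],
  [0.001,0,0.115],
], fingers=[0.6,0.6,0.6,0.6,0.6,0.6,0.6,0.6], yaw=[0,0,0,0,0,0,0,0])

```text
clock: 5.25
tcp_pos: [0.5912, 0.3357, 0.0054]
orientation: [-0.84, 3.026, 0.0]
force: [-0.5, -0.4, -0.1]
opening: 0.0515
grip_force: 0.0
```

Call:
servo_tool([
  [0,0,0],
  [0,0,0],
  [0,0,0],
  [0,0,0],
  [0,0,0],
  [0,0,0],
  [0,0,0],
], fingers=[0.15,0.15,0.15,0.15,0.15,0.15,0.15], yaw=[0,0,0,0,0,0,0], squeeze=40)

```text
clock: 5.95
tcp_pos: [0.5915, 0.3362, 0.0061]
orientation: [-0.841, 3.025, 0.001]
force: [-1.3, 0.1, 5.0]
opening: 0.0209
grip_force: 40.8
```

```bash
python3 go.py .3856 -.295 .15 -
```

```text
clock 5.95 tcp [0.5915 0.3362 0.0061] xang -148.93 tilt 0.11 j6 -1.78 F [-1.3  0.1  5. ] open 0.0209
shift [ 0.5019 -0.4344 -0.1449] len 0.679 yaw 0.0
```

Call:
servo_tool([
  [0,0,-0.02],
  [0,0,-0.05],
  [0,0,-0.09],
  [0.01,-0.009,-0.12],
  [0.035,-0.03,-0.14],
  [0.065,-0.056,-0.145],
  [0.1,-0.086,-0.145],
  [0.135,-0.117,-0.145],
], fingers=[0.15,0.15,0.15,0.15,0.15,0.15,0.15,0.15], yaw=[0,0,0,0,0,0.05,0.1,0.15])

```text
clock: 6.75
tcp_pos: [0.5343, 0.1643, 0.1494]
orientation: [0.609, -3.081, -0.0]
force: [0.5, -0.4, -1.0]
opening: 0.0208
grip_force: 40.0
```

```bash
python3 go.py .3856 -.295 .15 168.9
```

```text
clock 6.75 tcp [0.5343 0.1643 0.1494] xang -157.64 tilt 0.06 j6 -1.77 F [ 0.5 -0.4 -1. ] open 0.0208
shift [ 0.3122 -0.3683 -0.0004] len 0.483 yaw 0.5839
```

Call:
servo_tool([
  [0.03,-0.035,0],
  [0.06,-0.07,0],
  [0.09,-0.106,0],
  [0.12,-0.142,0],
  [0.15,-0.177,0],
  [0.18,-0.212,0],
  [0.21,-0.248,0],
  [0.24,-0.283,0],
], fingers=[0.15,0.15,0.15,0.15,0.15,0.15,0.15,0.15], yaw=[0.07,0.15,0.22,0.3,0.37,0.45,0.52,0.584])

```text
clock: 7.55
tcp_pos: [0.4204, -0.1889, 0.1496]
orientation: [-0.306, -3.126, -0.001]
force: [1.0, -0.7, -0.5]
opening: 0.0212
grip_force: 40.0
```

```bash
python3 go.py .3856 -.295 .07 168.9 .3856 -.295 .012 168.9; python3 - <<'E'
from w import *
s=wrist();P=cloud(s)
t=(np.hypot(P[...,0]-.386,P[...,1]+.295)<.1)&(P[...,2]>.028)&(P[...,2]<.042)
print("tray",cv2.minAreaRect(P[t][:,:2].astype(np.float32)),t.sum())
E
```

```text
clock 7.55 tcp [ 0.4204 -0.1889  0.1496] xang 168.84 tilt 0.04 j6 -1.7 F [ 1.  -0.7 -0.5] open 0.0212
shift [ 0.0136 -0.1109  0.0795] len 0.137 yaw -0.0011
shift [ 0.0135 -0.1109  0.1375] len 0.177 yaw -0.0011
tray ((0.38254764676094055, -0.2977540194988251), (0.11587754637002945, 0.13396553695201874), 78.82159423828125) 3254
```

Call:
servo_tool([
  [0.005,-0.035,0],
  [0.009,-0.07,0.01],
  [0.012,-0.095,0.03],
  [0.013,-0.105,0.06],
  [0.014,-0.107,0.09],
  [0.014,-0.107,0.115],
  [0.014,-0.107,0.13],
  [0.014,-0.107,0.1355],
], fingers=[0.15,0.15,0.15,0.15,0.15,0.15,0.15,0.15], yaw=[0,0,0,0,0,0,0,0])

```text
clock: 8.4
tcp_pos: [0.386, -0.2892, 0.0124]
orientation: [-0.302, -3.122, -0.002]
force: [-0.5, -0.2, -1.0]
opening: 0.0212
grip_force: 40.1
```

Call:
servo_tool([
  [0,0,0],
  [0,0,0],
  [0,0,0],
  [0,0,0],
  [0,0,-0.01],
  [0,0,-0.05],
  [0,0,-0.1],
], fingers=[0.15,0.15,0.3,0.55,0.55,0.55,0.55], yaw=[0,0,0,0,0,0,0])

```text
clock: 9.1
tcp_pos: [0.3863, -0.2893, 0.115]
orientation: [-0.301, -3.123, -0.002]
force: [2.1, -1.2, -0.3]
opening: 0.0469
grip_force: 0.0
```

```bash
python3 go.py .64 -.20 .15 98 ; python3 - <<'E'
from w import *
s=wrist();save(s,"w2");P=cloud(s)
s=snapshot("top");P=cloud(s);H=cv2.cvtColor(s["pixels"],cv2.COLOR_RGB2HSV)
for n,lo,hi,c in (("orange",5,22,(.629,-.065)),("green",40,85,(.44,.035))):
    m=(P[...,2]>.056)&(P[...,2]<.072)&(H[...,0]>lo)&(H[...,0]<hi)&(H[...,1]>80)&(np.hypot(P[...,0]-c[0],P[...,1]-c[1])<.08)
    print(n,cv2.minEnclosingCircle(P[m][:,:2].astype(np.float32)),m.sum(),P[m][:,:2].mean(0))
E
```

```text
clock 9.1 tcp [ 0.3863 -0.2893  0.115 ] xang 168.98 tilt 0.25 j6 -1.46 F [ 2.1 -1.2 -0.3] open 0.0469
shift [-0.2318  0.1361 -0.036 ] len 0.271 yaw 1.2389
orange ((0.6332526206970215, -0.06391746550798416), 0.05309111997485161) 1132 [ 0.63254746 -0.06405112]
green ((0.441713809967041, 0.03587519749999046), 0.05309439077973366) 1182 [0.44201833 0.03551764]
```

View pics/w2.png

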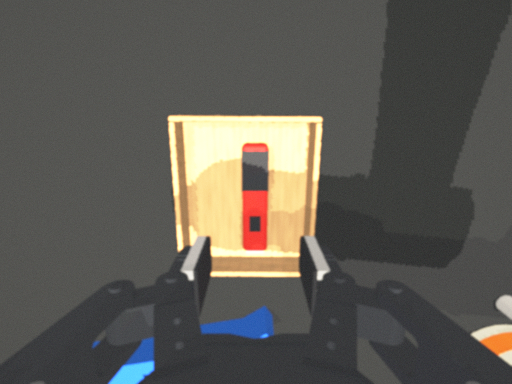

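The wrist view shows the knife flat inside the tray at (255,195). Next I'll get behind the orange tub, with tool −x along the push direction.

```bash
python3 go.py .643 -.155 .15 -83.4; python3 -c "
from h import *; print(np.round(snapshot('wrist')['mount'],3))"
```

```text
clock 9.2 tcp [ 0.3922 -0.2918  0.1219] xang 169.1 tilt 0.91 j6 -1.46 F [ 0.8 -0.1 -0.4] open 0.047
shift [-0.2208  0.1816 -0.0254] len 0.287 yaw -1.8762
[[ 0.    -0.958 -0.287  0.074]
 [ 1.     0.001 -0.    -0.001]
 [ 0.    -0.287  0.958 -0.142]
 [ 0.     0.     0.     1.   ]]
```

Call:
servo_tool([
  [0,0,-0.02],
  [-0.02,0.015,-0.03],
  [-0.05,0.04,-0.03],
  [-0.08,0.065,-0.03],
  [-0.11,0.09,-0.03],
  [-0.14,0.115,-0.03],
  [-0.17,0.14,-0.03],
  [-0.2,0.165,-0.03],
], fingers=[0.7,0.7,0.7,0.7,0.7,0.7,0.7,0.7], yaw=[-0.1,-0.24,-0.38,-0.52,-0.66,-0.8,-0.94,-1.08])

```text
clock: 10.05
tcp_pos: [0.616, -0.165, 0.1437]
orientation: [1.357, -2.832, -0.002]
force: [-0.4, -1.4, 0.6]
opening: 0.0598
grip_force: 0.0
```

```bash
python3 go.py .643 -.155 .15 -83.4
```

```text
clock 10.05 tcp [ 0.616  -0.165   0.1437] xang -128.81 tilt 0.1 j6 -0.67 F [-0.4 -1.4  0.6] open 0.0598
shift [-0.0246 -0.0148 -0.0064] len 0.029 yaw -0.7925
```

Call:
servo_tool([
  [-0.005,-0.003,0],
  [-0.01,-0.006,0],
  [-0.015,-0.009,0],
  [-0.02,-0.012,0],
  [-0.022,-0.014,0],
  [-0.022,-0.014,0],
  [-0.022,-0.014,0.02],
  [-0.022,-0.014,0.05],
], fingers=[0.7,0.7,0.7,0.7,0.7,0.7,0.7,0.7], yaw=[-0.14,-0.28,-0.42,-0.56,-0.7,-0.79,-0.79,-0.79])

```text
clock: 10.85
tcp_pos: [0.6412, -0.1578, 0.0954]
orientation: [-2.336, 2.098, -0.005]
force: [-0.5, -0.6, -0.2]
opening: 0.0598
grip_force: 0.0
```

```bash
python3 go.py .643 -.155 .012 -83.4;  python3 - <<'E'
from w import *
s=wrist();P=cloud(s);H=cv2.cvtColor(s["pixels"],cv2.COLOR_RGB2HSV)
m=(P[...,2]>.056)&(P[...,2]<.072)&(H[...,0]>5)&(H[...,0]<22)&(H[...,1]>80)&(abs(P[...,1]+.06)<.1)
if m.sum(): print(cv2.minEnclosingCircle(P[m][:,:2].astype(np.float32)),m.sum())
E
```

```text
clock 10.85 tcp [ 0.6412 -0.1578  0.0954] xang -83.85 tilt 0.22 j6 0.1 F [-0.5 -0.6 -0.2] open 0.0598
shift [-0.0026 -0.0018  0.0834] len 0.083 yaw -0.0079
((0.6327793598175049, -0.08527683466672897), 0.04969321936368942) 2086
```

Call:
servo_tool([
  [0,-0.001,0.03],
  [0,-0.001,0.06],
  [0,-0.001,0.075],
  [0,-0.001,0.083],
  [-0.008,-0.001,0.083],
  [-0.018,-0.001,0.083],
  [-0.028,-0.001,0.083],
  [-0.036,-0.001,0.083],
], fingers=[0.7,0.7,0.7,0.7,0.7,0.7,0.7,0.7], yaw=[0,0,0,0,0,0,0,0])

```text
clock: 11.7
tcp_pos: [0.638, -0.1205, 0.0128]
orientation: [-2.337, 2.097, -0.003]
force: [-0.2, -0.0, -0.2]
opening: 0.0598
grip_force: 0.0
```

```bash
python3 go.py .5914 .2945 .012 -83.4 ; cat > tubs.py <<'E'
from w import *
s=snapshot("top");P=cloud(s);H=cv2.cvtColor(s["pixels"],cv2.COLOR_RGB2HSV)
for n,lo,hi in (("orange",5,22),("green",40,85)):
    m=((P[...,2]>.056)&(P[...,2]<.068)&(H[...,0]>lo)&(H[...,0]<hi)&(H[...,1]>80)&(abs(P[...,0]-.55)<.2)&(abs(P[...,1])<.42)).astype(np.uint8)
    k,l,st,c=cv2.connectedComponentsWithStats(m)
    j=1+st[1:,4].argmax(); q=P[l==j]
    (x,y),rr=cv2.minEnclosingCircle(q[:,:2].astype(np.float32)); print(n,round(x,4),round(y,4),round(rr,4),len(q))
E
python3 tubs.py
```

```text
clock 11.7 tcp [ 0.638  -0.1205  0.0128] xang -83.81 tilt 0.13 j6 0.05 F [-0.2 -0.  -0.2] open 0.0598
shift [-0.4176  0.0016  0.0007] len 0.418 yaw -0.0072
orange 0.6047 -0.0648 0.0458 330Traceback (most recent call last):
  File "tubs.py", line 6, in <module>
    j=1+st[1:,4].argmax(); q=P[l==j]
        ~~~~~~~~~~~~~~~^^
ValueError: attempt to get argmax of an empty sequence
```

Call:
servo_tool([
  [-0.006,0,0],
  [-0.014,0,0],
  [-0.026,0,0],
  [-0.04,0,0],
  [-0.056,0,0],
  [-0.072,0,0],
  [-0.088,0,0],
  [-0.104,0,0],
], fingers=[0.7,0.7,0.7,0.7,0.7,0.7,0.7,0.7], yaw=[0,0,0,0,0,0,0,0])

```text
clock: 12.55
tcp_pos: [0.626, -0.0168, 0.0114]
orientation: [2.337, -2.099, -0.0]
force: [0.1, -1.9, 2.2]
opening: 0.0597
grip_force: 1.1
```

Call:
servo_tool([
  [-0.016,0,0],
  [-0.032,0,0],
  [-0.048,0,0],
  [-0.064,0,0],
  [-0.08,0,0],
  [-0.094,0,0],
  [-0.106,0,0],
  [-0.114,0,0],
], fingers=[0.7,0.7,0.7,0.7,0.7,0.7,0.7,0.7], yaw=[0,0,0,0,0,0,0,0])

```text
clock: 13.35
tcp_pos: [0.6138, 0.0961, 0.0113]
orientation: [2.338, -2.099, -0.0]
force: [0.0, -3.6, 2.7]
opening: 0.0597
grip_force: 0.8
```

```bash
python3 go.py .5914 .2945 .012 -83.4; python3 tubs.py; python3 - <<'E'
from w import *
s=wrist();P=cloud(s);save(s,"w3")
s2=snapshot("scene");save(s2,"s3")
for p in pinpoint("scene","tub_orange")[:2]: print(p,onplane(s2,p["pixel"],0))
E
```

```text
clock 13.35 tcp [0.6138 0.0961 0.0113] xang -83.83 tilt 0.02 j6 -0.31 F [ 0.  -3.6  2.7] open 0.0597
shift [-0.1996  0.001  -0.0007] len 0.2 yaw -0.0076
orange 0.5701 0.1437 0.0338 148
green 0.4417 0.0357 0.0529 1173
{'pixel': [292.6, 222.8], 'score': 0.63} [0.6055126  0.14919989 0.        ]
```

View pics/s3.png

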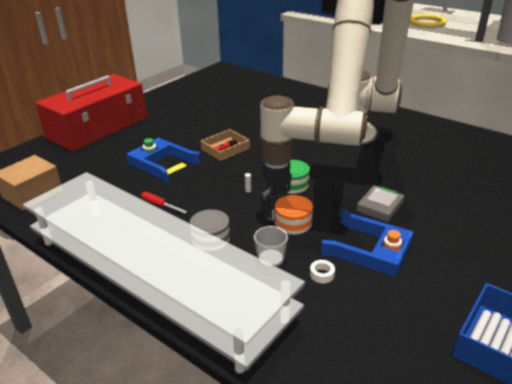

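The scene view shows the orange tub upright at (293,213), nested on the fingers and on line, with the standoff still upright at (248,182) and the knife in the tray. Continuing the push.

Call:
servo_tool([
  [-0.01,0,0],
  [-0.024,0,0],
  [-0.038,0,0],
  [-0.053,0,0],
  [-0.068,0,0],
  [-0.082,0,0],
  [-0.096,0.001,0],
  [-0.108,0.001,0],
], fingers=[0.7,0.7,0.7,0.7,0.7,0.7,0.7,0.7], yaw=[0,0,0,0,0,0,0,0])

```text
clock: 14.35
tcp_pos: [0.6012, 0.2036, 0.0114]
orientation: [2.338, -2.099, -0.0]
force: [0.6, -1.3, -0.6]
opening: 0.0599
grip_force: 0.3
```

Call:
servo_tool([
  [-0.012,0,0],
  [-0.023,0,0],
  [-0.034,0,0],
  [-0.044,0,0],
  [-0.054,0,0],
  [-0.063,0,0],
  [-0.071,0,0],
  [-0.077,0,0],
], fingers=[0.7,0.7,0.7,0.7,0.7,0.7,0.7,0.7], yaw=[0,0,0,0,0,0,0,0])

```text
clock: 15.15
tcp_pos: [0.5933, 0.2794, 0.0114]
orientation: [-2.337, 2.099, -0.0]
force: [0.5, -1.7, 0.8]
opening: 0.0602
grip_force: 0.3
```

```bash
python3 go.py .5914 .2945 .012 -83.4; python3 - <<'E'
from w import *
s=wrist();P=cloud(s);save(s,"w4");H=cv2.cvtColor(s["pixels"],cv2.COLOR_RGB2HSV)
s2=snapshot("scene");P=cloud(s2);H=cv2.cvtColor(s2["pixels"],cv2.COLOR_RGB2HSV)
m=(P[...,2]>.056)&(P[...,2]<.066)&(H[...,0]>3)&(H[...,0]<22)&(H[...,1]>80)&(abs(P[...,0]-.585)<.09)&(abs(P[...,1]-.32)<.09)
print(cv2.minEnclosingCircle(P[m][:,:2].astype(np.float32)),m.sum())
for p in pinpoint("scene","tub_orange")[:2]: print(p,onplane(s2,p["pixel"],0))
E
```

```text
clock 15.15 tcp [0.5933 0.2794 0.0114] xang -83.86 tilt 0.0 j6 -0.58 F [ 0.5 -1.7  0.8] open 0.0602
shift [-0.0152  0.0003 -0.0006] len 0.015 yaw -0.008
((0.5878593921661377, 0.3305002748966217), 0.0578216016292572) 605
{'pixel': [167.7, 165.0], 'score': 0.69} [ 0.58834626 -0.3837157   0.        ]
{'pixel': [351.8, 243.0], 'score': 0.57} [0.58515393 0.329788   0.        ]
```

Call:
servo_tool([
  [-0.004,0,0],
  [-0.007,0,0],
  [-0.009,0,0],
  [-0.011,0,0],
  [-0.012,0,0],
  [-0.013,0,0],
  [-0.014,0,0],
  [-0.015,0,0],
], fingers=[0.7,0.7,0.7,0.7,0.7,0.7,0.7,0.7], yaw=[0,0,0,0,0,0,0,0])

```text
clock: 16.1
tcp_pos: [0.5918, 0.2936, 0.0115]
orientation: [2.337, -2.1, 0.0]
force: [0.1, -2.7, 1.5]
opening: 0.0597
grip_force: 0.6
```

Call:
servo_tool([
  [-0.001,0,0],
  [-0.002,0,0],
  [-0.002,0,0],
], fingers=[0.7,0.7,0.7], yaw=[0,0,0])

```text
clock: 16.4
tcp_pos: [0.5916, 0.2943, 0.0115]
orientation: [2.335, -2.099, 0.001]
force: [1.6, -5.9, 2.3]
opening: 0.0597
grip_force: 2.2
```

Call:
servo_tool([
  [-0.001,0,0],
  [-0.002,0,0],
  [-0.003,0,0],
  [-0.003,0,0],
], fingers=[0.7,0.7,0.7,0.7], yaw=[0,0,0,0])

```text
clock: 16.8
tcp_pos: [0.5913, 0.2945, 0.0115]
orientation: [2.331, -2.098, 0.003]
force: [3.3, -13.9, 3.2]
opening: 0.0595
grip_force: 5.3
```

```bash
python3 go.py
```

```text
clock 16.8 tcp [0.5913 0.2945 0.0115] xang -83.97 tilt 0.35 j6 -0.6 F [  3.3 -13.9   3.2] open 0.0595
```

The orange tub is home: 14 N and no further travel. I'll back off and move to the green tub.

Call:
servo_tool([
  [0.008,0,0],
  [0.02,0,0],
  [0.04,0,0],
  [0.06,0,-0.01],
  [0.07,0,-0.04],
  [0.075,0,-0.08],
  [0.08,0,-0.12],
  [0.08,0,-0.14],
], fingers=[0.7,0.7,0.7,0.7,0.7,0.7,0.7,0.7], yaw=[0,0,0,0,0,0,0,0])

```text
clock: 17.6
tcp_pos: [0.6016, 0.2179, 0.1567]
orientation: [-2.331, 2.096, -0.004]
force: [0.2, 1.1, 0.2]
opening: 0.0599
grip_force: 0.0
```

```bash
python3 tubs.py; python3 go.py .4263 .1243 .15 -80
```

```text
orange 0.5618 0.3416 0.0451 324
green 0.4419 0.0357 0.0529 1168
clock 17.65 tcp [0.6028 0.2187 0.1594] xang -83.88 tilt 0.68 j6 -0.5 F [ 1.1 -0.4  3. ] open 0.0593
shift [0.0751 0.1856 0.007 ] len 0.2 yaw -0.0677
```

Call:
servo_tool([
  [0.012,0.03,0],
  [0.027,0.066,0],
  [0.042,0.103,0],
  [0.056,0.14,0],
  [0.067,0.167,0],
  [0.073,0.18,0],
  [0.075,0.1856,0.02],
  [0.075,0.1856,0.05],
], fingers=[0.7,0.7,0.7,0.7,0.7,0.7,0.7,0.7], yaw=[0,-0.02,-0.04,-0.068,-0.068,-0.068,-0.068,-0.068])

```text
clock: 18.45
tcp_pos: [0.4237, 0.1243, 0.1032]
orientation: [-2.402, 2.015, -0.002]
force: [0.9, 0.8, -0.5]
opening: 0.0602
grip_force: 0.0
```

```bash
python3 tubs.py; python3 go.py .4263 .1243 .012 -80; python3 - <<'E'
from w import *
s=snapshot("top");save(s,"t5");P=cloud(s)
print("standoff",circ(s,P,(.553,-.055),.05,.07,.03))
E
```

```text
orange 0.5864 0.3497 0.0533 1141
green 0.4416 0.0357 0.053 1172
clock 18.5 tcp [0.4203 0.1223 0.0978] xang -80.1 tilt 0.31 j6 -0.48 F [-1.   0.3 -3.6] open 0.0597
shift [-0.001  -0.0067  0.0858] len 0.086 yaw -0.0017
standoff (array([ 0.5538, -0.0553,  0.0086,  0.5538, -0.0548,  0.0617]), 33)
```

View pics/t5.png

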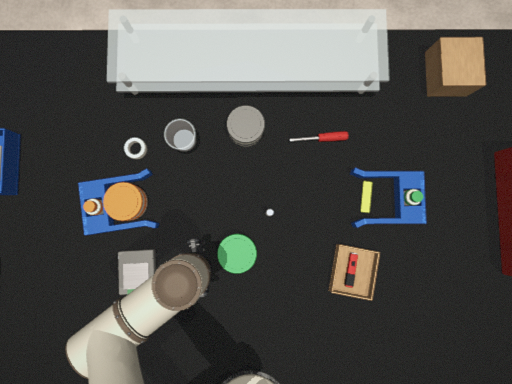

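The top view shows the orange tub home in the left dock at (125,202), the knife in the tray at (351,268), and the standoff undisturbed at (270,212). Now the green tub.

Call:
servo_tool([
  [0,-0.002,0.02],
  [0,-0.002,0.05],
  [0,-0.002,0.07],
  [0,-0.002,0.083],
  [0,-0.002,0.087],
  [0.01,-0.002,0.087],
  [0.02,-0.002,0.087],
  [0.028,-0.002,0.087],
], fingers=[0.7,0.7,0.7,0.7,0.7,0.7,0.7,0.7], yaw=[0,0,0,0,0,0,0,0])

```text
clock: 19.35
tcp_pos: [0.4307, 0.0967, 0.0154]
orientation: [-2.405, 2.018, -0.001]
force: [-0.9, -0.2, -0.0]
opening: 0.0597
grip_force: 0.0
```

```bash
python3 go.py; cat > path.py <<'E'
from h import *
# tub path: heading psi (deg off -y toward +x) by y, from tub centre now
import sys
c=np.array([float(sys.argv[1]),float(sys.argv[2])]); d=.0547; o=get_obs(); M=R.from_rotvec(o["orientation"]).as_matrix(); a=np.degrees(np.arctan2(M[1,0],M[0,0]))
psi=a+90; step=.0135; n=int(sys.argv[3])
if len(sys.argv)>4: step=float(sys.argv[4])
for i in range(n):
    want = 10 if c[1]>-.04 else float(np.clip(np.degrees(np.arctan2(.595-c[0],max(c[1]+.285,.03))),-40,34)) if c[1]>-.27 else 0
    psi+=np.clip(want-psi,-4,4); u=np.array([np.sin(np.radians(psi)),-np.cos(np.radians(psi))])
    c=c+step*u; t=np.array([*(c-d*u),.0115]); sh=M.T@(t-o["tcp_pos"]); 
    print(i+1,"tub",np.round(c,3),"psi",round(psi,1),"standoff",round(np.hypot(*(c-[.5535,-.055]))-.062,3),"sh",np.round(sh[:2],3),"yaw",round(-np.radians(psi-90-a),3))
E
python3 path.py .4416 .0357 34
```

```text
clock 19.35 tcp [0.4307 0.0967 0.0154] xang -80.0 tilt 0.11 j6 -0.42 F [-0.9 -0.2 -0. ] open 0.0597
1 tub [0.444 0.022] psi 10.0 standoff 0.072 sh [ 0.021 -0.   ] yaw -0.0
2 tub [0.446 0.009] psi 10.0 standoff 0.063 sh [ 0.034 -0.   ] yaw -0.0
3 tub [ 0.449 -0.004] psi 10.0 standoff 0.055 sh [ 0.048 -0.   ] yaw -0.0
4 tub [ 0.451 -0.017] psi 10.0 standoff 0.047 sh [ 0.061 -0.   ] yaw -0.0
5 tub [ 0.453 -0.031] psi 10.0 standoff 0.041 sh [ 0.075 -0.   ] yaw -0.0
6 tub [ 0.456 -0.044] psi 10.0 standoff 0.036 sh [ 0.088 -0.   ] yaw -0.0
7 tub [ 0.459 -0.057] psi 14.0 standoff 0.033 sh [0.102 0.003] yaw -0.07
8 tub [ 0.463 -0.07 ] psi 18.0 standoff 0.03 sh [0.116 0.005] yaw -0.14
9 tub [ 0.468 -0.083] psi 22.0 standoff 0.028 sh [0.129 0.006] yaw -0.21
10 tub [ 0.474 -0.095] psi 26.0 standoff 0.027 sh [0.143 0.006] yaw -0.279
11 tub [ 0.481 -0.106] psi 30.0 standoff 0.027 sh [0.157 0.005] yaw -0.349
12 tub [ 0.488 -0.118] psi 32.6 standoff 0.029 sh [0.171 0.002] yaw -0.394
13 tub [ 0.495 -0.129] psi 32.6 standoff 0.032 sh [ 0.183 -0.003] yaw -0.394
14 tub [ 0.503 -0.14 ] psi 32.6 standoff
[... 861 characters left out ...]
-0.066] yaw -0.394
26 tub [ 0.589 -0.277] psi 28.6 standoff 0.163 sh [ 0.344 -0.074] yaw -0.324
27 tub [ 0.595 -0.29 ] psi 24.6 standoff 0.176 sh [ 0.356 -0.081] yaw -0.255
28 tub [ 0.599 -0.302] psi 20.6 standoff 0.19 sh [ 0.369 -0.087] yaw -0.185
29 tub [ 0.603 -0.315] psi 16.6 standoff 0.203 sh [ 0.381 -0.092] yaw -0.115
30 tub [ 0.606 -0.328] psi 12.6 standoff 0.217 sh [ 0.395 -0.097] yaw -0.045
31 tub [ 0.608 -0.342] psi 8.6 standoff 0.23 sh [ 0.408 -0.1  ] yaw 0.025
32 tub [ 0.609 -0.355] psi 4.6 standoff 0.243 sh [ 0.422 -0.103] yaw 0.095
33 tub [ 0.609 -0.369] psi 0.6 standoff 0.257 sh [ 0.435 -0.104] yaw 0.164
34 tub [ 0.609 -0.382] psi 0.0 standoff 0.27 sh [ 0.449 -0.102] yaw 0.174
```

Call:
servo_tool([
  [0.01,0,0.001],
  [0.021,0,0.002],
  [0.034,0,0.002],
  [0.048,0,0.002],
  [0.061,0,0.002],
  [0.075,0,0.002],
  [0.088,0,0.002],
  [0.102,0.003,0.002],
], fingers=[0.7,0.7,0.7,0.7,0.7,0.7,0.7,0.7], yaw=[0,0,0,0,0,0,0,-0.07])

```text
clock: 20.15
tcp_pos: [0.4459, -0.0041, 0.0129]
orientation: [-2.477, 1.93, -0.002]
force: [-0.5, 3.5, 3.8]
opening: 0.06
grip_force: 2.6
```

```bash
python3 tubs.py; sed -i 's/c\[1\]>-.27 else/c[1]>-.228 else/' path.py; python3 go.py; python3 path.py .459 -.057 8
```

```text
orange 0.5868 0.3491 0.0531 1135
green 0.4605 -0.0556 0.0527 722
clock 20.2 tcp [ 0.4447 -0.0057  0.0125] xang -75.8 tilt 0.02 j6 -0.11 F [ 0.6 -1.8 -0.2] open 0.0596
1 tub [ 0.463 -0.07 ] psi 18.2 standoff 0.029 sh [0.012 0.002] yaw -0.07
2 tub [ 0.468 -0.082] psi 22.2 standoff 0.027 sh [0.026 0.004] yaw -0.14
3 tub [ 0.474 -0.094] psi 26.2 standoff 0.026 sh [0.04  0.004] yaw -0.209
4 tub [ 0.481 -0.106] psi 30.2 standoff 0.027 sh [0.054 0.004] yaw -0.279
5 tub [ 0.488 -0.117] psi 32.5 standoff 0.028 sh [0.067 0.002] yaw -0.319
6 tub [ 0.496 -0.129] psi 32.5 standoff 0.032 sh [ 0.08  -0.002] yaw -0.319
7 tub [ 0.503 -0.14 ] psi 32.5 standoff 0.037 sh [ 0.093 -0.006] yaw -0.319
8 tub [ 0.51  -0.152] psi 32.5 standoff 0.044 sh [ 0.106 -0.01 ] yaw -0.319
```

Tub tracks the prediction within 2 mm.

Call:
servo_tool([
  [0.012,0.002,0],
  [0.026,0.004,0],
  [0.04,0.004,0],
  [0.054,0.004,0],
  [0.067,0.002,0],
  [0.08,-0.002,0],
  [0.093,-0.006,0],
  [0.106,-0.01,0],
], fingers=[0.7,0.7,0.7,0.7,0.7,0.7,0.7,0.7], yaw=[-0.07,-0.14,-0.21,-0.28,-0.32,-0.32,-0.32,-0.32])

```text
clock: 21.0
tcp_pos: [0.4803, -0.1048, 0.0122]
orientation: [2.751, -1.515, -0.002]
force: [-1.0, 3.4, 1.3]
opening: 0.0597
grip_force: 1.7
```

```bash
cat >> tubs.py <<'E'
print("standoff",circ(s,P,(.553,-.055),.05,.07,.03))
E
python3 tubs.py;  python3 go.py; python3 path.py .51 -.152 18
```

```text
orange 0.5865 0.3494 0.053 1131
green 0.5134 -0.1493 0.0523 441
standoff (array([ 0.547 , -0.0563,  0.0044,  0.5538, -0.0548,  0.0607]), 34)
clock 21.05 tcp [ 0.4822 -0.1059  0.0123] xang -57.7 tilt 0.08 j6 0.45 F [ 2.6 -1.   0.8] open 0.06
1 tub [ 0.517 -0.163] psi 32.6 standoff 0.052 sh [0.013 0.001] yaw -0.005
2 tub [ 0.525 -0.175] psi 32.6 standoff 0.061 sh [0.026 0.001] yaw -0.005
3 tub [ 0.532 -0.186] psi 32.6 standoff 0.071 sh [0.04  0.001] yaw -0.005
4 tub [ 0.539 -0.198] psi 32.6 standoff 0.081 sh [0.053 0.001] yaw -0.005
5 tub [ 0.546 -0.209] psi 32.6 standoff 0.092 sh [0.067 0.001] yaw -0.005
6 tub [ 0.554 -0.22 ] psi 32.6 standoff 0.103 sh [0.08  0.001] yaw -0.005
7 tub [ 0.561 -0.232] psi 32.6 standoff 0.115 sh [0.094 0.001] yaw -0.005
8 tub [ 0.567 -0.243] psi 28.6 standoff 0.127 sh [ 0.107 -0.002] yaw 0.065
9 tub [ 0.573 -0.256] psi 24.6 standoff 0.14 sh [ 0.121 -0.004] yaw 0.135
10 tub [ 0.578 -0.268] psi 20.6 standoff 0.153 sh [ 0.135 -0.005] yaw 0.204
11 tub [ 0.582 -0.281] psi 16.6 standoff 0.166 sh [ 0.149 -0.005] yaw 0.274
12 tub [ 0.585 -0.295] psi 12.6 standoff 0.18 sh [ 0.163 -0.004] yaw 0.344
13 tub [ 0.587 -0.308] psi 8.6 standoff 0.193 sh [ 0.176 -0.002] yaw 0.414
14 tub [ 0.588 -0.321] psi 4.6 standoff 0.206 sh [0.19  0.001] yaw 0.484
15 tub [ 0.588 -0.335] psi 0.6 standoff 0.22 sh [0.203 0.004] yaw 0.554
16 tub [ 0.588 -0.348] psi 0.0 standoff 0.233 sh [0.215 0.011] yaw 0.564
17 tub [ 0.588 -0.362] psi 0.0 standoff 0.247 sh [0.226 0.018] yaw 0.564
18 tub [ 0.588 -0.375] psi 0.0 standoff 0.26 sh [0.238 0.025] yaw 0.564
```

Call:
servo_tool([
  [0.013,0.001,0],
  [0.026,0.001,0],
  [0.04,0.001,0],
  [0.053,0.001,0],
  [0.067,0.001,0],
  [0.08,0.001,0],
  [0.093,0.001,0],
  [0.104,0.001,0],
], fingers=[0.7,0.7,0.7,0.7,0.7,0.7,0.7,0.7], yaw=[0,0,0,0,0,0,0,0])

```text
clock: 21.85
tcp_pos: [0.5357, -0.1934, 0.0123]
orientation: [2.752, -1.515, -0.0]
force: [-1.4, 1.8, -0.5]
opening: 0.0596
grip_force: 1.3
```

```bash
python3 tubs.py;python3 go.py; python3 path.py .567 -.240 10 .0125; python3 - <<'E'
from h import *
s=snapshot("scene");P=cloud(s);H=cv2.cvtColor(s["pixels"],cv2.COLOR_RGB2HSV);save(s,"s6")
m=(P[...,2]>.056)&(P[...,2]<.066)&(H[...,0]>40)&(H[...,0]<85)&(H[...,1]>80)&(abs(P[...,0]-.57)<.1)&(abs(P[...,1]+.24)<.1)
print(cv2.minEnclosingCircle(P[m][:,:2].astype(np.float32)),m.sum())
E
```

```text
orange 0.5866 0.3493 0.0529 1140
green 0.6027 -0.236 0.0366 150
standoff None
clock 21.9 tcp [ 0.5371 -0.1944  0.0125] xang -57.66 tilt 0.13 j6 0.63 F [ 1.3 -0.6  0.6] open 0.0597
1 tub [ 0.573 -0.251] psi 28.3 standoff 0.135 sh [ 0.012 -0.004] yaw 0.07
2 tub [ 0.578 -0.262] psi 24.3 standoff 0.147 sh [ 0.025 -0.006] yaw 0.14
3 tub [ 0.582 -0.274] psi 20.3 standoff 0.159 sh [ 0.038 -0.007] yaw 0.209
4 tub [ 0.586 -0.286] psi 16.3 standoff 0.171 sh [ 0.051 -0.007] yaw 0.279
5 tub [ 0.589 -0.298] psi 12.3 standoff 0.184 sh [ 0.064 -0.007] yaw 0.349
6 tub [ 0.59  -0.311] psi 8.3 standoff 0.196 sh [ 0.077 -0.005] yaw 0.419
7 tub [ 0.591 -0.323] psi 4.3 standoff 0.209 sh [ 0.089 -0.003] yaw 0.489
8 tub [ 0.591 -0.336] psi 0.3 standoff 0.221 sh [0.102 0.001] yaw 0.559
9 tub [ 0.591 -0.348] psi 0.0 standoff 0.234 sh [0.113 0.007] yaw 0.564
10 tub [ 0.591 -0.361] psi 0.0 standoff 0.246 sh [0.123 0.014] yaw 0.564
((0.5675906538963318, -0.23891347646713257), 0.056635309010744095) 226
```

View pics/s6.png

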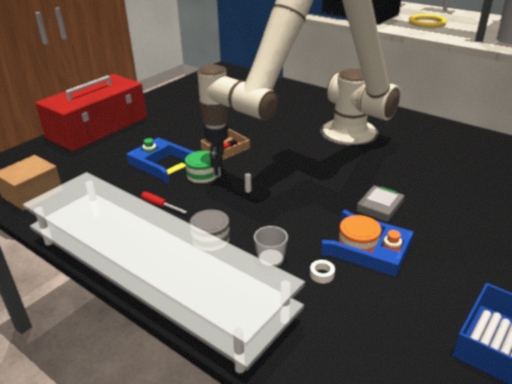

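The scene view shows the green tub at (202,165) on course for the right dock's mouth, the standoff upright at (248,182), and the orange tub home.

Call:
servo_tool([
  [0.012,-0.003,0],
  [0.025,-0.005,0],
  [0.038,-0.007,0],
  [0.051,-0.008,0],
  [0.064,-0.009,0],
  [0.078,-0.008,0],
  [0.09,-0.006,0],
  [0.102,-0.002,0],
], fingers=[0.7,0.7,0.7,0.7,0.7,0.7,0.7,0.7], yaw=[0.06,0.13,0.2,0.28,0.35,0.42,0.49,0.56])

```text
clock: 22.75
tcp_pos: [0.5922, -0.2772, 0.0124]
orientation: [-2.224, 2.217, -0.001]
force: [0.8, 1.6, -0.6]
opening: 0.0598
grip_force: 1.2
```

```bash
python3 tubs.py;python3 go.py .595 -.318 .012 -90; python3 - <<'E'
from h import *
s=snapshot("scene");P=cloud(s);H=cv2.cvtColor(s["pixels"],cv2.COLOR_RGB2HSV)
m=(P[...,2]>.056)&(P[...,2]<.066)&(H[...,0]>40)&(H[...,0]<85)&(H[...,1]>80)&(abs(P[...,0]-.59)<.1)&(abs(P[...,1]+.34)<.07)
print(cv2.minEnclosingCircle(P[m][:,:2].astype(np.float32)),m.sum())
E
```

```text
orange 0.5868 0.3494 0.0533 1132
green 0.5535 -0.332 0.0318 104
standoff (array([ 0.547 , -0.0563,  0.0042,  0.5538, -0.0547,  0.0619]), 33)
clock 22.8 tcp [ 0.5927 -0.2791  0.0125] xang -89.99 tilt 0.12 j6 0.19 F [ 1.4 -1.5  0.2] open 0.0596
shift [ 0.0389 -0.0023  0.0006] len 0.039 yaw 0.0002
((0.5939284563064575, -0.3335544466972351), 0.055331695824861526) 114
```

Call:
servo_tool([
  [0.008,-0.001,0],
  [0.016,-0.002,0],
  [0.023,-0.002,0],
  [0.029,-0.002,0],
  [0.033,-0.002,0],
  [0.036,-0.002,0],
  [0.038,-0.002,0],
  [0.039,-0.002,0],
], fingers=[0.7,0.7,0.7,0.7,0.7,0.7,0.7,0.7], yaw=[0,0,0,0,0,0,0,0])

```text
clock: 23.65
tcp_pos: [0.5936, -0.3165, 0.0125]
orientation: [-2.227, 2.216, 0.0]
force: [0.2, 3.5, 0.9]
opening: 0.0602
grip_force: 1.3
```

Call:
servo_tool([
  [0.001,0,0],
  [0.002,0,0],
  [0.002,0,0],
], fingers=[0.7,0.7,0.7], yaw=[0,0,0])

```text
clock: 23.95
tcp_pos: [0.5937, -0.3184, 0.0125]
orientation: [2.227, -2.216, 0.0]
force: [0.1, 2.9, 1.1]
opening: 0.0599
grip_force: 1.1
```

Call:
servo_tool([
  [0.001,0,0],
  [0.002,0,0],
  [0.003,0,0],
  [0.003,0,0],
], fingers=[0.7,0.7,0.7,0.7], yaw=[0,0,0,0])

```text
clock: 24.35
tcp_pos: [0.5937, -0.3209, 0.0124]
orientation: [-2.227, 2.216, 0.001]
force: [0.4, 4.8, 1.7]
opening: 0.0597
grip_force: 2.0
```

Call:
servo_tool([
  [0.001,0,0],
  [0.002,0,0],
  [0.002,0,0],
], fingers=[0.7,0.7,0.7], yaw=[0,0,0])

```text
clock: 24.65
tcp_pos: [0.5937, -0.3211, 0.0124]
orientation: [-2.226, 2.215, 0.004]
force: [0.3, 12.2, 3.1]
opening: 0.06
grip_force: 4.5
```

Home (12 N, no further travel). Back off, rise and check.

Call:
servo_tool([
  [-0.008,0,0],
  [-0.02,0,0],
  [-0.04,0,0],
  [-0.06,0,-0.01],
  [-0.07,0,-0.04],
  [-0.075,0,-0.08],
  [-0.08,0,-0.12],
  [-0.08,0,-0.15],
], fingers=[0.7,0.7,0.7,0.7,0.7,0.7,0.7,0.7], yaw=[0,0,0,0,0,0,0,0])

```text
clock: 25.45
tcp_pos: [0.5939, -0.243, 0.1654]
orientation: [-2.227, 2.214, -0.005]
force: [0.1, -0.8, 0.3]
opening: 0.0599
grip_force: 0.0
```

Call:
servo_tool([
  [-0.02,0.01,-0.02],
  [-0.05,0.03,-0.03],
  [-0.09,0.05,-0.03],
  [-0.13,0.07,-0.03],
  [-0.17,0.09,-0.03],
  [-0.2,0.1,-0.03],
  [-0.21,0.1,-0.03],
  [-0.21,0.1,-0.03],
], fingers=[0.7,0.7,0.7,0.7,0.7,0.7,0.7,0.7], yaw=[0,0,0,0,0,0,0,0])

```text
clock: 26.25
tcp_pos: [0.4925, -0.033, 0.1928]
orientation: [-2.229, 2.212, -0.002]
force: [0.0, 0.1, -0.6]
opening: 0.0598
grip_force: 0.0
```

```bash
python3 tubs.py; python3 - <<'E'
from m import *
s=snapshot("top");save(s,"t7");P=cloud(s)
for n,c,a,b,q in(("grey",(.802,.01),.055,.07,.08),("bo",(.574,.4365),.062,.085,.04),("bg",(.595,-.461),.062,.085,.04)): print(n,circ(s,P,c,a,b,q))
for n,A,hl in (("L",(.5855,.349,99),0),("R",(.595,-.3725,-90),0)): pass
E
python3 go.py
```

```text
orange 0.5866 0.3495 0.0531 1136
green 0.595 -0.3728 0.0535 1116
standoff (array([ 0.5539, -0.0589,  0.0059,  0.5538, -0.0603,  0.0607]), 9)
grey (array([0.8025, 0.0099, 0.0531, 0.8011, 0.0103, 0.0642]), 1089)
bo (array([0.5759, 0.4238, 0.0276, 0.5727, 0.4323, 0.0734]), 132)
bg (array([ 0.5935, -0.4493,  0.0284,  0.5949, -0.4576,  0.0723]), 128)
clock 26.35 tcp [ 0.4927 -0.0343  0.1924] xang -89.72 tilt 0.03 j6 -0.26 F [1.3 0.4 0.2] open 0.0599
```

View pics/t7.png

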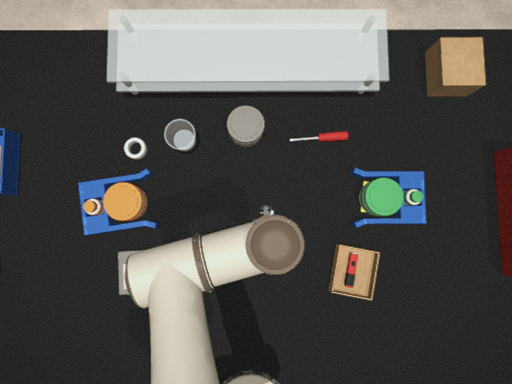

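The top view shows both tubs home at (125,202) and (383,197), the knife in the tray at (351,269), and the bottles and other things where they were.

```bash
python3 -c "
from workcell import order; print(order.hand_in())"
```

```text
the job is handed in; nothing more can be done
None
```

I put the knife in the tray first, slid the orange tub home in the left dock and the green tub home in the right dock, and handed the job in at about 26 s; the final check showed nothing else moved.

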